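Seat the bayonet plug in the analyser's wash port and hold it

ROBOT

A 6-joint arm with a two-finger parallel gripper is mounted at the origin on the work surface. World frame = base frame: x ahead of the robot, y to its left, z up, the work surface at z = 0. Lengths are in m, angles in rad, forces in N, time in s.
With the tool pointing down it reaches from about 0.425 to 0.925 m from the base axis. Payload 12.5 kg.
Tool frame: the origin (TCP) lies between the finger pads; the fingertips stand 22 mm ahead of it and the grasp point (between the pads) lies 3 mm ahead of it; z points along the fingers, y is the line along which they close (so a half turn about z gives the same grasp; the last joint's range is limited). The gripper opens to 85 mm and grips with 20 to 120 N. Pads are 22 mm wide; open, the fingers measure 114 mm over their backs; the gripper's body (76 mm by 85 mm) begins 54 mm behind the grasp point. The pads swing forward as they close: fully open they stand 13 mm farther back than shut.
Start: joints at [1.036, 0.491, 1.559, -0, 1.092, -0.106], TCP at [0.26, 0.568, 0.253] pointing down, gripper open.
Joint ranges: [-3.1, 3.1], [-0.84, 2.19], [0.05, 2.79], [-1.13, 4.28], [0.06, 2.93], [-2.69, 2.69]. Speed limits (rad/s): [2.22, 2.22, 2.79, 3.14, 3.14, 3.14].

INTERFACE

Orientations are given as a unit quaternion [w, x, y, z].
In Python, from workcell import robot gives the robot as it stands. The module is installed in compiled form; this text tells all that it offers.
- The arm moves only by the tool move_arm, never from a script. Its argument "series" is a list that holds one entry, the list of rows, each a list of 7 numbers: the turn, a rotation vector about the world's x, y, z scaled (see below), then the shift along the world's x, y, z scaled (see below), then the closure in counts, from 0 (fully open) to 255 (shut). A call has 1 to 12 rows; each row is the pose to reach, as a shift and turn from the pose commanded when the call began, turning the shorter way round; what a row does not reach only later rows make up. The controller multiplies each number of a shift by 0.25 m and each number of a turn by 180 degrees. A row lasts 1/10 s, in which the tool goes at most 50 mm and 8.59 degrees, less where a joint would pass 70% of its speed; a pose out of reach is approached as far as the arm can. A call with a number of a shift or a turn outside -1 to 1 is refused whole. A call with a gripper value outside its range is refused whole. The fingers move at their own pace and stop on an object; "force" is the grip in N (left out, the last holds). Time passes only in rows, so rows that repeat a pose let the fingers close. It gives the time, the measured TCP pose, the force, the opening and the grip force at its end, in the units of the state.
- robot.get_state(): the state, without advancing time (a new reading comes with each control period).
- robot.camera(name): name is "scene" or "top" or "wrist"; returns a dict with "image" (420x560x3 uint8, blue, green, red), "intrinsics" (3x3 intrinsics, pixels), "R" (3x3) and "t" (3): a world point X has camera coordinates R X + t. Camera axes: x right, y down, z forward; pixel columns grow to the right and rows downward; lengths in m; the calibration is good to about 2 mm. A picture is of the moment at which its call begins. There is no depth.
- robot.sign_off(): hands the job in; it is judged then, once.
The state is a dict: "time_s": time; "q": joint angles; "dq": joint speeds; "tau": joint torques, N m; "ee_pos": TCP position; "tool_rot": TCP orientation; "force": force on the tool from outside, world axes, zero at the start; "wrist_torque": the same for the moment, N m; "gripper_width": opening from 0.0 (shut) to 1.0 (fully open); "gripper_force": force on a finger pad.
Only numpy, scipy, OpenCV 4.12 (cv2) and the standard library are available. Lean on these libraries where they do the work, as an engineer would, in place of code of your own. Each camera call takes 0.05 s, during which the arm holds its last target. There are 200 camera calls.

TASK

Take the blue bayonet plug from the bench and put it into the keyhole port on top of the white analyser dock with its two lugs in the two notches, push it down against the spring as far as it goes, then twist it a quarter turn clockwise (seen from above) to its stop while keeping it pushed down. The port is sprung both ways and has no catch, so finish while still holding the plug in the gripper, pushed fully down and turned to the stop; do not let go. Leave the dropper bottle, the swab jar and the slide box standing where they are.

Things in the scene. Friction and masses are not known exactly. Their poses are not given: they have to be found in the camera images.
- plug_center (a point): Loose bayonet plug, 120 g, 56 mm tall, upright on the bench; point on its axis 28 mm above its foot, z up. At the top a blue grip bar, 42 mm long in x, 18 mm thick in y, 24 to 56 mm above the foot, on a blue disc 54 mm across, 18 to 24 mm above the foot. Pinch the bar across its 18 mm, just clear of the disc. A half turn about z changes nothing.
- plug: The same plug, origin at the centre of its foot, same axes. Under the disc a white round stem, 30 mm across, 18 mm high, bevelled at the foot; two steel lugs stick out of it along +x and -x (in line with the grip bar, yellow marks on the disc above them), to 21 mm from the axis, 8 mm wide, 3 to 8 mm above the foot.
- dock: White dock with teal front, 180 mm square, 55 mm high, fixed to the bench, flat top with an 88 mm square steel collar plate in the middle, 5 mm proud; origin under the port's centre at bench height, axes as for the port. Its yaw differs from run to run.
- port (a point): Centre of the keyhole port, level with the collar plate's top (60 mm above the bench), z up. Round hole 33 mm across with two notches for the lugs along +x and -x, 12 mm wide, out to 23 mm from the axis; a yellow mark beyond each. The plate is 5 mm thick; under it the lugs can turn. At full depth the plug's foot is 17 mm below this point and the disc 1 mm off the plate.
- plunger (a joint): Depth of the spring plunger in the port, m: 0 up, 0.012 fully down. Its top starts 5 mm below the plate's top and the plug's foot pushes it. It pushes up with 2 N at 0, rising to 9 N at 0.012. The lugs clear the plate and can turn only beyond 0.008; a turned plug that is not pressed rises back to about 0.008.
- twist (a joint): Angle, rad, of the sprung orange carrier under the plate that the lugs turn: 0 with its gaps under the notches, growing clockwise seen from above to its stop at 1.45. The lugs have 2 mm of play on either side, so the plug turns about 0.1 rad before the carrier follows, some 1.55 in all. The spring turns it back with 0.02 N m at 0, 0.08 N m at the stop.
- dropper_center (a point): Centre of a bystander: small amber dropper bottle, 36 mm diameter, 62 mm tall, standing loose on the bench.
- swab_jar_center (a point): Centre of a bystander: clear jar with white lid, 56 mm diameter, 55 mm tall, standing loose on the bench.
- slide_box_center (a point): Centre of a bystander: grey and green slide box, 80 mm (x) by 32 mm (y) by 30 mm tall, loose on the bench.
Things that resemble listed ones, but are neither listed nor needed, are in the scene too. Of the things that look like the plug, the largest one is meant.

How it is judged:
On the way:
1. the plug, held by the fingers, is pushed down in the port with its lugs still in line with the notches (horizontal distance between plug_center and port below 0.005 m and angle between plug_center's own z axis and vertical below 0.12 rad and contact force between the fingers and plug above 2 N and value of joint plunger above 0.0085 m and value of joint twist below 0.4 rad), for 0.05 s.
At the end, for the whole second after the job is handed in: The plug stands in the port (axis within 5 mm of the port's, tilted less than 0.12 rad), its spring plunger is pressed to more than 9.5 of its 12 mm, the carrier is turned beyond 1.25 of its 1.45 rad, the plug is still, and the fingers are holding it (contact force above 2 N) (horizontal distance between plug_center and port below 0.005 m and angle between plug_center's own z axis and vertical below 0.12 rad and contact force between the fingers and plug above 2 N and value of joint plunger above 0.0095 m and value of joint twist above 1.25 rad and linear speed of plug below 0.02 m/s); the arm keeps its last pose, push and grip.
It fails at once if the dropper bottle was moved more than 40 mm or tipped (distance of dropper_center from where it was at the start of the episode above 0.04 m or angle between dropper_center's own z axis and vertical above 0.4 rad).
It fails at once if the swab jar was moved more than 40 mm or tipped (distance of swab_jar_center from where it was at the start of the episode above 0.04 m or angle between swab_jar_center's own z axis and vertical above 0.4 rad).
It fails at once if the slide box was moved more than 40 mm or tipped (distance of slide_box_center from where it was at the start of the episode above 0.04 m or angle between slide_box_center's own z axis and vertical above 0.4 rad).
It also fails if it takes over 48 s, if anything falls off the work surface, if the arm or the gripper's body presses on something with over 40 N, if the wrist force passes 120 N, or if a joint passes its speed limit or range.

## Working session

There is one attempt and no reset: what is moved stays moved. The work goes in short steps, Python scripts to look and compute and a tool call to move; the robot and the scene stay as the last step left them, time stands still between calls to the robot, and variables do not carry over. Pictures are saved under pics/ and viewed, at most 10 in all, crops included, and the job is handed in when it is done.

Besides the shell and the picture viewer there is one more tool, called after "Emit:" in YAML: its name, and indented under it one key for each argument. move_arm: Moves the arm, as the interface text tells. Its arguments: {"type":"object","properties":{"series":{"type":"array","items":{"type":"array","items":{"type":"array","items":{"type":"number"}}}},"force":{"type":"number"}},"required":["series"]}

```bash
mkdir -p pics; cat > h.py <<'E'
import numpy as np,cv2
from workcell import robot
def ray(c,u,v,z):
    K,R,t=c["intrinsics"],np.array(c["R"]),np.array(c["t"])
    o=-R.T@t; d=R.T@np.linalg.inv(K)@np.array([u,v,1.]); return o+d*(z-o[2])/d[2]
E
python3 - <<'E'
from h import *
s=robot.get_state();print(s)
for n in("top","scene"):
    c=robot.camera(n);cv2.imwrite(f"pics/{n}0.png",c["image"]);np.savez(n+"0.npz",**c)
    print(n,np.round(-np.array(c["R"]).T@c["t"],3), c["intrinsics"][0][0])
E
```

```text
{'time_s': 0.0, 'q': array([ 1.03641871e+00,  4.91573681e-01,  1.55944155e+00, -8.71197085e-06,
        1.09167487e+00, -1.05566818e-01]), 'dq': array([ 4.38410128e-04, -1.07898781e-04, -5.05537544e-04,  6.38327900e-05,
       -2.79840000e-04, -6.75471946e-04]), 'tau': array([ 1.39358843e-03, -6.18434715e+01, -2.61590445e+01, -6.49519666e-05,
        4.08364795e-03, -3.17006743e-05]), 'ee_pos': array([0.25973274, 0.56826499, 0.25272166]), 'tool_rot': array([-1.68927664e-04,  2.12764486e-01,  9.77103358e-01, -5.22089077e-04]), 'force': array([ 0.0422542 ,  0.20197249, -0.83580122]), 'wrist_torque': array([-0.03191877, -0.01392038, -0.01604785]), 'gripper_force': 0.0, 'gripper_width': 1.0002508264517862}
top [ 0.51  -0.036  0.852] 484.82792402005396
scene [ 1.093 -0.211  0.694] 387.9568542845616
```

View pics/top0.png

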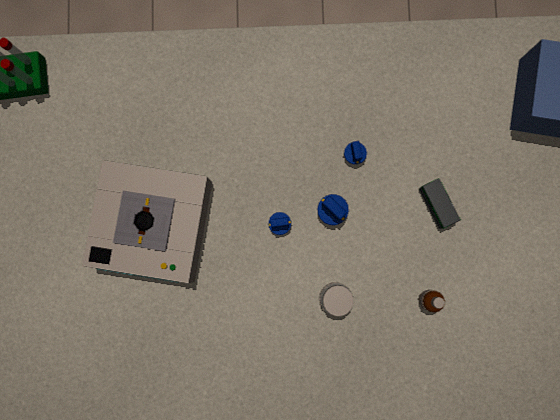

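View pics/scene0.png

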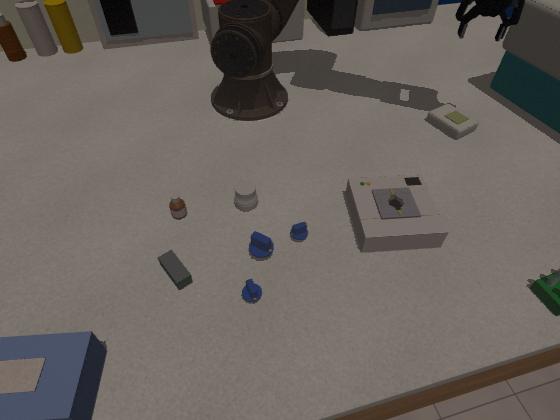

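Top view: the dock is at (144,220), the port with its yellow marks at about (148,202) and (139,240). There are three blue plug-like things, at (280,224), (333,211) and (355,153). The one at (333,211) looks largest, which fits the description. I'll confirm this in a crop and measure.

```bash
python3 - <<'E'
from h import *
c=dict(np.load("top0.npz"));im=c["image"]
hsv=cv2.cvtColor(im,cv2.COLOR_BGR2HSV)
b=cv2.inRange(hsv,(105,130,30),(130,255,255))
n,l,st,ce=cv2.connectedComponentsWithStats(b)
for i in range(1,n):
    if 100<st[i,4]<3000: print("blue",st[i],ce[i].round(1),ray(c,*ce[i],.03).round(4), "diam_mm",max(st[i,2:4])/484.8*.825*1000)
y=cv2.inRange(hsv,(18,120,90),(35,255,255));y[:,:110]=0;y[:,180:]=0;y[:185]=0;y[255:]=0
n,l,st,ce=cv2.connectedComponentsWithStats(y)
for i in range(1,n):print("yel",st[i],ce[i].round(1),ray(c,*ce[i],.06).round(4))
cr=cv2.resize(im[120:260,250:390],None,fx=4,fy=4,interpolation=cv2.INTER_CUBIC)
cv2.imwrite("pics/crop.png",cr)
E
```

```text
blue [344 141  23  23 356] [355.  152.2] [ 0.6993 -0.1498  0.03  ] diam_mm 39.139851485148505
blue [318 194  30  31 684] [332.6 209.3] [ 0.6019 -0.1077  0.03  ] diam_mm 52.75371287128712
blue [269 212  22  23 378] [279.3 223.2] [ 0.581  -0.0164  0.03  ] diam_mm 39.139851485148505
yel [145 198   4   7  21] [146.7 201. ] [0.6219 0.2017 0.06  ]
yel [138 236   4   7  22] [139.6 239. ] [0.5591 0.2136 0.06  ]
```

View pics/crop.png

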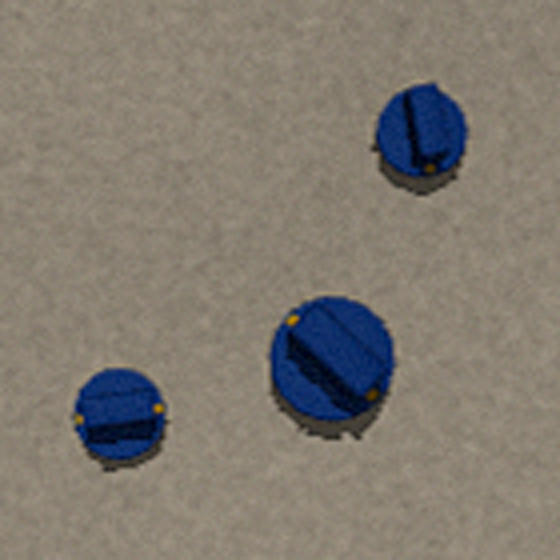

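The crop confirms it: the largest (about 53 mm, marks on the disc at image (323,200) and (343,219)) is the plug, near (0.602,-0.108) with its bar at about 47°. The other two are about 39 mm. The port is near (0.590,0.208) with its notches at about -10.7°. I'll go over the port first for a wrist view.

Emit:
move_arm:
  series:
    - [[0,0,-0.28,0.6,-0.6,0,0],[0,0,-0.28,1,-1,0,0],[0,0,-0.28,1,-1,0,0],[0,0,-0.28,1,-1,0,0],[0,0,-0.28,1,-1,0,0],[0,0,-0.28,1,-1,0,0],[0,0,-0.28,1,-1,0,0],[0,0,-0.28,1,-1,0,0],[0,0,-0.28,1,-1,0,0]]

```text
time_s: 1.0
ee_pos: [0.5104, 0.3174, 0.2528]
tool_rot: [-0.0, 0.61, 0.793, -0.0]
force: [0.6, 0.8, -0.2]
gripper_width: 1.0
gripper_force: 0.0
```

Emit:
move_arm:
  series:
    - [[0,0,-0.324,0.3,-0.44,0,0],[0,0,-0.324,0.3,-0.44,0,0],[0,0,-0.324,0.3,-0.44,0,0],[0,0,-0.324,0.3,-0.44,0,0],[0,0,-0.324,0.3,-0.44,0,0],[0,0,-0.324,0.3,-0.44,0,0],[0,0,-0.324,0.3,-0.44,0,0],[0,0,-0.324,0.3,-0.44,0,0],[0,0,-0.324,0.3,-0.44,0,0],[0,0,-0.324,0.3,-0.44,0,0]]

```text
time_s: 2.0
ee_pos: [0.5845, 0.2091, 0.2533]
tool_rot: [0.0, 0.917, 0.398, -0.0]
force: [0.4, 0.7, 0.1]
gripper_width: 1.003
gripper_force: 0.0
```

```bash
python3 - <<'E'
from h import *
s=robot.get_state();print(s["q"],s["ee_pos"],s["tool_rot"])
c=robot.camera("wrist");np.savez("w1.npz",**c);cv2.imwrite("pics/w1.png",c["image"])
E
```

```text
[ 2.37238620e-01  4.84857280e-01  1.56976721e+00 -1.85858038e-05
  1.08704554e+00  9.89124631e-01] [0.58447993 0.20911758 0.25332787] [ 1.47508445e-06  9.17336144e-01  3.98113548e-01 -3.95244768e-05]
```

View pics/w1.png

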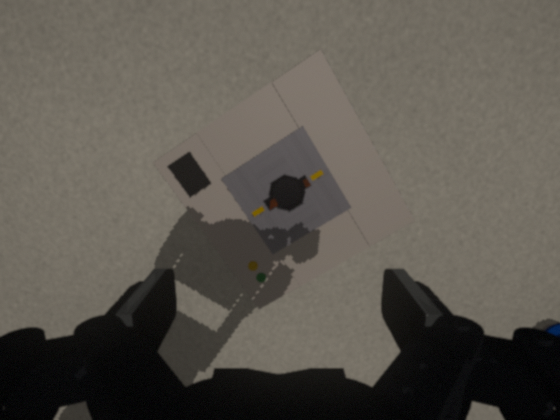

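The wrist view shows the port at about (288,193), with its yellow marks at (258,212) and (317,175). I'll measure it here, then move over the plug.

```bash
cat >> h.py <<'E'
def blobs(c,lo,hi,z,amin,box=None):
    m=cv2.inRange(cv2.cvtColor(c["image"],cv2.COLOR_BGR2HSV),lo,hi)
    if box: k=np.zeros_like(m);k[box[1]:box[3],box[0]:box[2]]=1;m=m*k
    n,l,st,ce=cv2.connectedComponentsWithStats(m)
    for i in range(1,n):
        if st[i,4]>=amin: print(st[i],ce[i].round(1),ray(c,*ce[i],z).round(4))
    return m
E
python3 - <<'E'
from h import *
c=dict(np.load("w1.npz"))
blobs(c,(18,120,70),(35,255,255),.06,15,(230,150,340,230))
print("plate")
m=cv2.inRange(c["image"],(0,0,0),(45,45,45));m[:165]=0;m[222:]=0;m[:,:262]=0;m[:,312:]=0
n,l,st,ce=cv2.connectedComponentsWithStats(m);i=1+st[1:,4].argmax();print(st[i],ce[i],ray(c,*ce[i],.057))
E
```

```text
[310 170  13  10  70] [316.3 174.7] [0.6226 0.1998 0.06  ]
[252 207  12  10  68] [257.5 211.2] [0.5593 0.2118 0.06  ]
plate
[264 175  42  36 984] [286.71544715 192.19308943] [0.59135494 0.20585925 0.057     ]
```

Emit:
move_arm:
  series:
    - [[0,0,0,0.05,-0.2,0,0],[0,0,0,0.05,-0.4,0,0],[0,0,0,0.05,-0.6,0,0],[0,0,0,0.05,-0.8,0,0],[0,0,0,0.05,-1,0,0],[0,0,0,0.05,-1,0,0],[0,0,0,0.05,-1,0,0]]

```text
time_s: 2.75
ee_pos: [0.5973, -0.0426, 0.2533]
tool_rot: [-0.0, 0.918, 0.396, 0.0]
force: [-0.4, 0.6, 0.5]
gripper_width: 1.001
gripper_force: 0.0
```

Emit:
move_arm:
  series:
    - [[0,0,0,0,-0.13,0,0],[0,0,0,0,-0.268,0,0],[0,0,0,0,-0.268,0,0],[0,0,0,0,-0.268,0,0],[0,0,0,0,-0.268,0,0]]

```text
time_s: 3.25
ee_pos: [0.5974, -0.1069, 0.2533]
tool_rot: [-0.0, 0.918, 0.397, 0.0]
force: [-0.0, 0.3, 0.0]
gripper_width: 1.002
gripper_force: 0.0
```

```bash
python3 - <<'E'
from h import *
s=robot.get_state();print(s["q"],s["ee_pos"],s["tool_rot"])
c=robot.camera("wrist");np.savez("w2.npz",**c);cv2.imwrite("pics/w2.png",c["image"])
print("blue");blobs(c,(105,130,20),(130,255,255),.03,200)
print("yel");blobs(c,(18,120,50),(35,255,255),.024,4)
E
```

```text
[-2.85945291e-01  4.65103634e-01  1.60505290e+00  2.55277734e-04
  1.07158766e+00  4.67665716e-01] [ 0.59743188 -0.10690279  0.25331712] [-1.34593999e-04  9.17705165e-01  3.97262146e-01  1.35027467e-05]
blue
[189 114  38  38 988] [207.5 131.3] [ 0.5858 -0.0178  0.03  ]
[367 131  28  29 352] [377.2 142.4] [ 0.6992 -0.1388  0.03  ]
[378 137  28  31 478] [392.2 153.2] [ 0.7034 -0.1571  0.03  ]
[ 261  161   50   51 1757] [285.8 186.2] [ 0.6045 -0.1093  0.03  ]
yel
[220 142   3   4   9] [221.1 143.7] [ 0.5861 -0.0346  0.024 ]
[285 161   4   5  17] [286.5 163.4] [ 0.6203 -0.0936  0.024 ]
```

View pics/w2.png

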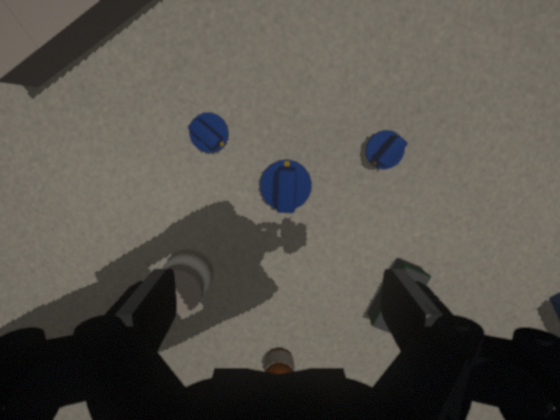

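The plug is at (286,186), with its front mark at (286,163). The bar is nearly vertical in the image, so the tool yaw already fits, and nothing else is near the fingers. I'll descend and grip.

Emit:
move_arm:
  series:
    - [[0,0,0,0.026,-0.012,-0.1,0],[0,0,0,0.026,-0.012,-0.25,0],[0,0,0,0.026,-0.012,-0.4,0],[0,0,0,0.026,-0.012,-0.55,0],[0,0,0,0.026,-0.012,-0.66,0],[0,0,0,0.026,-0.012,-0.74,0],[0,0,0,0.026,-0.012,-0.79,0],[0,0,0,0.026,-0.012,-0.813,0],[0,0,0,0.026,-0.012,-0.813,0],[0,0,0,0.026,-0.012,-0.813,0]]
  force: 60

```text
time_s: 4.3
ee_pos: [0.6043, -0.1115, 0.051]
tool_rot: [0.0, 0.918, 0.397, 0.001]
force: [-0.3, -0.5, -0.2]
gripper_width: 1.005
gripper_force: 0.0
```

Emit:
move_arm:
  series:
    - [[0,0,0,0,0,0,255],[0,0,0,0,0,0,255],[0,0,0,0,0,0,255],[0,0,0,0,0,0,255],[0,0,0,0,0,0,255],[0,0,0,0,0,0,255],[0,0,0,0,0,0,255],[0,0,0,0,0,0,255],[0,0,0,0,0,0,255],[0,0,0,0,0,0,255]]

```text
time_s: 5.3
ee_pos: [0.6039, -0.1116, 0.0503]
tool_rot: [0.0, 0.918, 0.396, 0.0]
force: [-1.4, -0.1, 5.2]
gripper_width: 0.195
gripper_force: 58.9
```

Emit:
move_arm:
  series:
    - [[0,0,0,0,0,0.1,255],[0,0,0,0,0,0.25,255],[0,0,0,0,0,0.4,255],[0,0,0,0,0,0.55,255],[0,0,0,0,0,0.55,255],[0,0,0,0,0,0.55,255],[0,0,0,0,0,0.55,255]]

```text
time_s: 6.0
ee_pos: [0.6032, -0.1114, 0.186]
tool_rot: [-0.001, 0.918, 0.396, -0.001]
force: [0.1, 0.3, -1.9]
gripper_width: 0.198
gripper_force: 59.0
```

```bash
python3 - <<'E'
from h import *
from scipy.spatial.transform import Rotation as Ro
s=robot.get_state();q=s["tool_rot"];p=s["ee_pos"];Rt=Ro.from_quat([*q[1:],q[0]]).as_matrix();print(p,s["gripper_width"],s["gripper_force"])
c=robot.camera("wrist");np.savez("w3.npz",**c)
cv2.imwrite("pics/w3.png",cv2.resize(c["image"][120:420,140:440],None,fx=2,fy=2))
m=cv2.inRange(cv2.cvtColor(c["image"],cv2.COLOR_BGR2HSV),(105,130,20),(130,255,255))
n,l,st,ce=cv2.connectedComponentsWithStats(m)
z=p[2]-.0503+.024
for i in range(1,n):
    if st[i,4]>500:
        print(st[i]); x,y,w,h=st[i,:4]
        for r in range(y,y+h,6):
            cs=np.where(l[r]==i)[0]
            print(r,cs.min(),cs.max(),[(Rt.T@(ray(c,u,r,z)-p)).round(4)[:2].tolist() for u in(cs.min(),cs.max())])
E
```

```text
[ 0.60321299 -0.11137278  0.18600209] 0.19848631486692442 58.99269640445709
[ 157  112   51   47 1530]
112 178 186 [[0.0704, -0.0414], [0.0704, -0.0381]]
118 168 198 [[0.068, -0.0457], [0.068, -0.0333]]
124 160 203 [[0.0656, -0.0492], [0.0656, -0.0314]]
130 157 205 [[0.0632, -0.0506], [0.0632, -0.0307]]
136 161 207 [[0.0608, -0.0492], [0.0608, -0.03]]
142 163 206 [[0.0584, -0.0486], [0.0584, -0.0306]]
148 166 193 [[0.0559, -0.0476], [0.0559, -0.0362]]
154 172 188 [[0.0534, -0.0452], [0.0534, -0.0385]]
[378 134  36  36 547]
134 398 408 [[0.0616, 0.0493], [0.0616, 0.0534]]
140 386 406 [[0.0592, 0.0445], [0.0592, 0.0528]]
146 381 401 [[0.0567, 0.0426], [0.0567, 0.051]]
152 379 394 [[0.0542, 0.042], [0.0542, 0.0483]]
158 378 391 [[0.0517, 0.0417], [0.0517, 0.0472]]
164 379 384 [[0.0492, 0.0424], [0.0492, 0.0445]]
[393 141  36  38 701]
141 417 420 [[0.0588, 0.0574], [0.0588, 0.0587]]
147 412 427 [[0.0563, 0.0556], [0.0563, 0.0619]]
153 406 425 [[0.0538, 0.0533], [0.0538, 0.0613]]
159 402 422 [[0.0513, 0.0519], [0.0513, 0.0603]]
165 396 420 [[0.0488, 0.0496], [0.0488, 0.0598]]
171 394 416 
[... 578 characters left out ...]
8, -0.0259], [0.0029, 0.0252]]
271 223 303 [[-0.0002, -0.026], [-0.0001, 0.011]]
277 254 302 [[-0.0032, -0.0117], [-0.0032, 0.0106]]
283 255 302 [[-0.0063, -0.0113], [-0.0062, 0.0107]]
289 255 301 [[-0.0094, -0.0114], [-0.0093, 0.0103]]
295 255 301 [[-0.0125, -0.0114], [-0.0125, 0.0103]]
301 256 301 [[-0.0156, -0.011], [-0.0156, 0.0104]]
307 256 301 [[-0.0188, -0.0111], [-0.0188, 0.0104]]
313 256 301 [[-0.0221, -0.0111], [-0.022, 0.0105]]
319 256 300 [[-0.0253, -0.0112], [-0.0253, 0.01]]
325 256 301 [[-0.0286, -0.0112], [-0.0286, 0.0106]]
331 257 300 [[-0.0319, -0.0108], [-0.0319, 0.0102]]
337 255 301 [[-0.0353, -0.0118], [-0.0353, 0.0107]]
343 259 298 [[-0.0387, -0.0099], [-0.0387, 0.0093]]
```

View pics/w3.png

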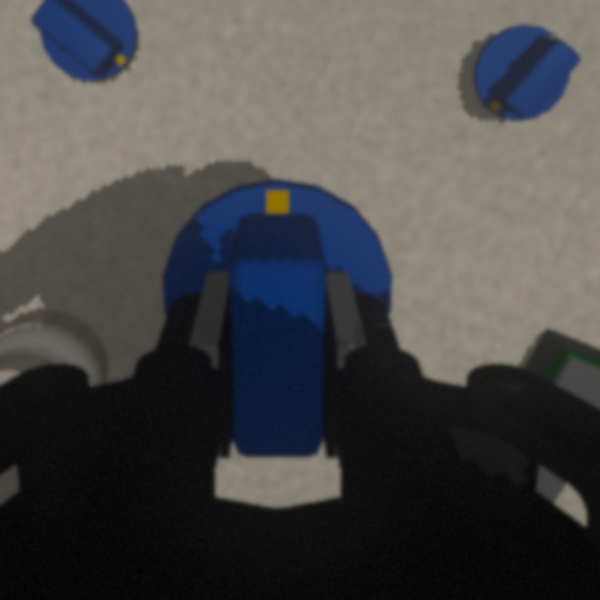

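The plug hangs straight in the grip, sitting about 2 mm toward the camera along tool x. I'll carry it to the port and turn it +122.6°.

Emit:
move_arm:
  series:
    - [[0,0,0.34,-0.02,0.15,0,255],[0,0,0.34,-0.02,0.3,0,255],[0,0,0.34,-0.02,0.45,0,255],[0,0,0.34,-0.02,0.6,0,255],[0,0,0.34,-0.02,0.7,0,255],[0,0,0.34,-0.02,0.7,0,255],[0,0,0.34,-0.02,0.7,0,255],[0,0,0.34,-0.02,0.7,0,255],[0,0,0.34,-0.02,0.7,0,255]]

```text
time_s: 6.95
ee_pos: [0.5986, 0.0633, 0.1866]
tool_rot: [-0.001, 0.59, 0.808, -0.0]
force: [0.0, -0.5, -1.2]
gripper_width: 0.2
gripper_force: 58.9
```

Emit:
move_arm:
  series:
    - [[0,0,0.341,-0.023,0.15,0,255],[0,0,0.341,-0.023,0.3,0,255],[0,0,0.341,-0.023,0.45,0,255],[0,0,0.341,-0.023,0.57,0,255],[0,0,0.341,-0.023,0.57,0,255],[0,0,0.341,-0.023,0.57,0,255],[0,0,0.341,-0.023,0.57,0,255],[0,0,0.341,-0.023,0.57,0,255],[0,0,0.341,-0.023,0.57,0,255],[0,0,0.341,-0.023,0.57,0,255]]

```text
time_s: 7.95
ee_pos: [0.5931, 0.2057, 0.1874]
tool_rot: [-0.0, 0.096, 0.995, 0.0]
force: [0.0, -0.6, -1.4]
gripper_width: 0.201
gripper_force: 59.0
```

```bash
python3 - <<'E'
from h import *
from scipy.spatial.transform import Rotation as Ro
s=robot.get_state();q=s["tool_rot"];p=s["ee_pos"];Rt=Ro.from_quat([*q[1:],q[0]]).as_matrix();print(p,s["q"],np.degrees(np.arctan2(Rt[1],Rt[0])),s["force"])
c=robot.camera("wrist");np.savez("w4.npz",**c)
cv2.imwrite("pics/w4.png",cv2.resize(c["image"][120:420,140:440],None,fx=2,fy=2))
print("port");blobs(c,(18,120,50),(35,255,255),.06,8)
print("mark");blobs(c,(18,120,50),(35,255,255),p[2]-.0263,8)
E
```

```text
[0.59312655 0.20574154 0.18741204] [ 2.28687731e-01  5.63440386e-01  1.62187045e+00  1.23013808e-04
  9.56461711e-01 -1.15043646e+00] [169.01393242  79.0139322  163.90659535] [ 0.04135284 -0.627244   -1.4067134 ]
port
[207 111  14  14 158] [213.6 117.4] [0.5161 0.175  0.06  ]
[275 161   7  17 117] [277.9 169. ] [0.5597 0.2119 0.06  ]
[274 215  10  12 109] [278.5 220.1] [0.5974 0.205  0.06  ]
[ 45 232   5   4  15] [ 46.8 233.1] [0.5739 0.0309 0.06  ]
mark
[207 111  14  14 158] [213.6 117.4] [0.5206 0.1927 0.1611]
[275 161   7  17 117] [277.9 169. ] [0.5464 0.2146 0.1611]
[274 215  10  12 109] [278.5 220.1] [0.5687 0.2105 0.1611]
[ 45 232   5   4  15] [ 46.8 233.1] [0.5548 0.1074 0.1611]
```

View pics/w4.png

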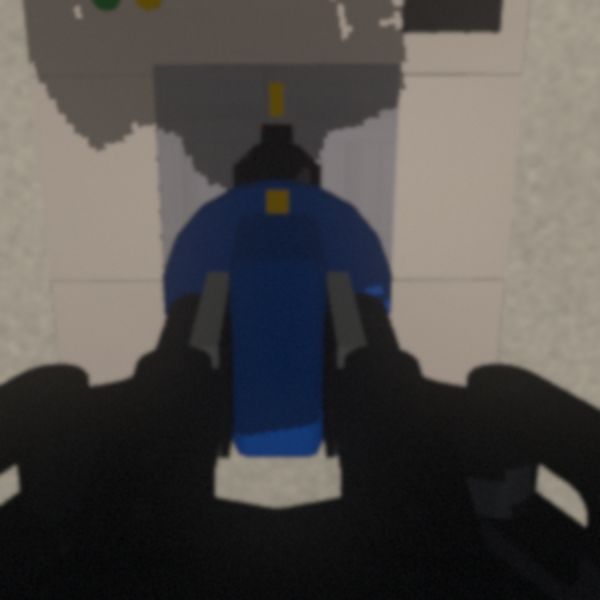

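The port mark (at (279,169) in the full image) and the plug mark (at (279,220)) line up, with under 1 mm of lateral error. I'll lower the plug.

Emit:
move_arm:
  series:
    - [[0,0,0,0,0,-0.1,255],[0,0,0,0,0,-0.2,255],[0,0,0,0,0,-0.27,255],[0,0,0,0,0,-0.29,255],[0,0,0,0,0,-0.305,255],[0,0,0,0,0,-0.315,255],[0,0,0,0,0,-0.325,255],[0,0,0,0,0,-0.335,255],[0,0,0,0,0,-0.335,255],[0,0,0,0,0,-0.335,255]]

```text
time_s: 9.0
ee_pos: [0.5934, 0.206, 0.1043]
tool_rot: [0.0, 0.093, 0.996, 0.0]
force: [0.8, 0.2, 1.3]
gripper_width: 0.196
gripper_force: 59.3
```

Emit:
move_arm:
  series:
    - [[0,0,0,0,0,-0.008,255],[0,0,0,0,0,-0.016,255],[0,0,0,0,0,-0.024,255],[0,0,0,0,0,-0.032,255],[0,0,0,0,0,-0.038,255],[0,0,0,0,0,-0.038,255],[0,0,0,0,0,-0.038,255],[0,0,0,0,0,-0.038,255]]

```text
time_s: 9.8
ee_pos: [0.5934, 0.206, 0.0946]
tool_rot: [0.0, 0.093, 0.996, 0.0]
force: [0.3, -0.3, 6.4]
gripper_width: 0.203
gripper_force: 60.1
```

Emit:
move_arm:
  series:
    - [[0,0,0,0,0,-0.004,255],[0,0,0,0,0,-0.008,255],[0,0,0,0,0,-0.01,255],[0,0,0,0,0,-0.01,255],[0,0,0,0,0,-0.01,255]]

```text
time_s: 10.3
ee_pos: [0.5935, 0.206, 0.0931]
tool_rot: [0.001, 0.093, 0.996, 0.0]
force: [-1.6, -0.5, 15.1]
gripper_width: 0.199
gripper_force: 61.5
```

It has bottomed out. Now the clockwise twist about the plug's axis, with the TCP circling its 2 mm offset.

Emit:
move_arm:
  series:
    - [[0,0,-0.042,-0.0004,-0.001,-0.01,255],[0,0,-0.084,-0.0009,-0.002,-0.01,255],[0,0,-0.126,-0.0012,-0.0028,-0.01,255],[0,0,-0.167,-0.0018,-0.0037,-0.01,255],[0,0,-0.208,-0.0026,-0.0044,-0.01,255],[0,0,-0.25,-0.0034,-0.0051,-0.01,255],[0,0,-0.292,-0.0043,-0.0056,-0.01,255],[0,0,-0.333,-0.0052,-0.006,-0.01,255],[0,0,-0.375,-0.0062,-0.0062,-0.01,255],[0,0,-0.417,-0.0073,-0.0063,-0.01,255],[0,0,-0.44,-0.008,-0.0063,-0.01,255],[0,0,-0.44,-0.008,-0.0063,-0.01,255]]

```text
time_s: 11.5
ee_pos: [0.5923, 0.2042, 0.0928]
tool_rot: [0.002, 0.707, 0.707, 0.002]
force: [-5.1, -3.8, 35.0]
gripper_width: 0.2
gripper_force: 64.1
```

```bash
python3 - <<'E'
from h import *
s=robot.get_state();q=s["tool_rot"];print(s["time_s"],s["ee_pos"],np.degrees(2*np.arctan2(q[2],q[1]))-90,s["force"],s["wrist_torque"],s["gripper_width"])
E
```

```text
11.5 [0.59234784 0.20424922 0.09279015] -0.03847468787196817 [-5.11047331 -3.81068049 34.95410251] [-0.79962503  1.05918714  0.07653908] 0.2001555066328928
```

I repeated the downward shift by mistake, so it is pressing harder than needed. I'll ease that by about 1.2 mm and finish the turn.

Emit:
move_arm:
  series:
    - [[0,0,-0.02,-0.0005,0,0.003,255],[0,0,-0.04,-0.0012,0,0.005,255],[0,0,-0.06,-0.0016,0,0.005,255],[0,0,-0.066,-0.0018,0,0.005,255],[0,0,-0.066,-0.0018,0,0.005,255],[0,0,-0.066,-0.0018,0,0.005,255]]

```text
time_s: 12.1
ee_pos: [0.5916, 0.2045, 0.093]
tool_rot: [0.001, 0.776, 0.631, 0.002]
force: [-3.4, -1.8, 24.8]
gripper_width: 0.2
gripper_force: 62.8
```

```bash
python3 - <<'E'
from h import *
s=robot.get_state();q=s["tool_rot"];p=s["ee_pos"];print(s["time_s"],p,np.degrees(2*np.arctan2(q[2],q[1]))-90,s["force"],s["wrist_torque"],s["gripper_width"])
c=robot.camera("wrist");cv2.imwrite("pics/w5.png",cv2.resize(c["image"][120:420,140:440],None,fx=2,fy=2))
print("mark on disc");blobs(c,(18,120,50),(35,255,255),p[2]-.0263,8)
E
```

```text
12.1 [0.59159793 0.20447346 0.09296443] -11.733827390080748 [-3.40212653 -1.79444708 24.77656734] [-0.2638469   0.61171909  0.36519811] 0.20036393488256685
mark on disc
[273 215  11  12 123] [277.9 220.9] [0.596  0.2283 0.0667]
[336 257  22  11 212] [346.4 262.4] [0.6228 0.2024 0.0667]
[198 260  23  10 221] [209.4 264.5] [0.5609 0.2143 0.0667]
```

View pics/w5.png

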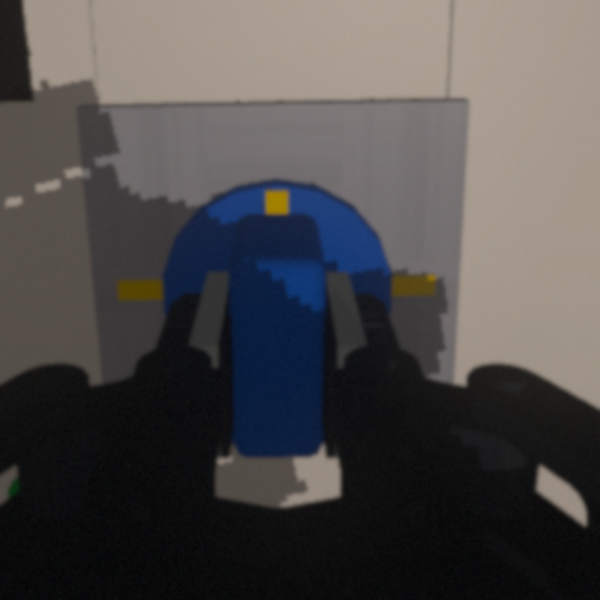

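The disc mark at full-image (278,221) is now square to the port marks at (346,262) and (209,264). The plug has turned 90.7° and the torque has jumped to 0.37 N m, so it is at the stop, bottomed out under about 25 N and unslipped in the grip. I'll let it settle and hand in.

Emit:
move_arm:
  series:
    - [[0,0,0,0,0,0,255],[0,0,0,0,0,0,255],[0,0,0,0,0,0,255],[0,0,0,0,0,0,255],[0,0,0,0,0,0,255]]

```text
time_s: 12.65
ee_pos: [0.5916, 0.2045, 0.093]
tool_rot: [0.001, 0.776, 0.631, 0.002]
force: [-3.1, -2.1, 23.9]
gripper_width: 0.197
gripper_force: 62.8
```

```bash
python3 -c "
from workcell import robot
s=robot.get_state();print(s['ee_pos'],s['tool_rot'],s['force'],s['wrist_torque'],s['gripper_force'])
print(robot.sign_off())"
```

```text
[0.59161644 0.2045032  0.09295874] [0.00102598 0.77568708 0.63111492 0.00157091] [-3.05620388 -2.12665425 23.88380967] [-0.33648156  0.56416815  0.42451942] 62.758415937423706
the job is handed in; nothing more can be done
None
```

I handed the job in at about 12.7 s with the plug still gripped, pushed fully down and turned about 91° clockwise to its stop; the arm did not touch the bystanders, and sign-off returned no verdict.

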